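# Grade a hardwood cutting with the ring gauge

## Task

Take the cutting that stands alone in the single wooden block and lower it upright, lower end first, through the rings of the gauge until it meets a ring too small for it; press it lightly down there for a moment to be sure, without forcing it (well under 25 N on the gauge). Then draw it out and set it down, without dropping it, upright in the caddy compartment for that ring: stopped by the second ring from the top - the widest compartment, by the third - the middle one, by the fourth - the narrowest. Let go of it there and leave the two waiting cuttings and everything else where they are.

Things in the scene. Friction and masses are not known exactly. Their poses are not given: they have to be found in the camera images.
- gauge: fixed gauge: four aluminium rings, bores shrinking downwards, one above another on one upright axis, between two posts (30 mm off the axis at its +y and -y) on a carrier that sinks on rubber springs: 4 N per mm, hard stop after 6 mm (24 N). Base 80 x 100 mm. Rings 54 mm wide, 8 mm thick; the last ring a cutting passes has 0.8 mm play all round. Origin: on the ring axis at table height; z up
- ring1 (a point): centre of the top face of the first ring from the top: bore 29.6 mm, top face 125 mm above the table when unpressed; every cutting passes it
- ring2 (a point): centre of the top face of the second ring from the top: bore 24.1 mm, top face 95 mm above the table when unpressed; stops the 28 mm cutting
- ring3 (a point): centre of the top face of the third ring from the top: bore 18.6 mm, top face 65 mm above the table when unpressed; stops the 22.5 mm cutting
- ring4 (a point): centre of the top face of the fourth ring from the top: bore 13.2 mm, top face 35 mm above the table when unpressed; stops the 17 mm cutting
- stand: single light wooden block, 75 x 75 x 30 mm, fixed, with one round recess 34 mm wide in the middle of its top, its floor 8 mm above the table, in which the cutting to be gauged stands loose. Origin: centre of its underside; z up
- queue: longer light wooden block, 150 x 75 x 30 mm, fixed, with two such recesses at x = -36 and +36 mm of its own frame, where the two waiting cuttings stand. Leave it and them alone. Origin: centre of its underside
- caddy: white plastic sorting caddy, fixed, 72 x 190 x 80 mm high (x, y, z), open at the top, three compartments in a row along its y, all 62 mm deep in x, walls 5 mm, floor 6 mm above the table. Origin: centre of its underside
- cell_wide (a point): centre of the floor of the wide compartment (72 mm along the caddy's y, at its +y end); for a cutting stopped by the second ring
- cell_middle (a point): centre of the floor of the middle compartment (56 mm along y); for a cutting stopped by the third ring
- cell_narrow (a point): centre of the floor of the narrow compartment (42 mm along y, at the -y end); for a cutting stopped by the fourth ring
- cutting_a: one of three straight round bark-brown hardwood cuttings, 170 mm long, ends cut square, 20 to 100 g. They are 17, 22.5 and 28 mm thick; which is which is not told: feel it with the gauge. Origin: centre of its lower end; z runs along it to the upper end. The one to gauge stands alone in the stand, the other two wait in the queue block
- cutting_b: one of three straight round bark-brown hardwood cuttings, 170 mm long, ends cut square, 20 to 100 g. They are 17, 22.5 and 28 mm thick; which is which is not told: feel it with the gauge. Origin: centre of its lower end; z runs along it to the upper end. The one to gauge stands alone in the stand, the other two wait in the queue block
- cutting_c: one of three straight round bark-brown hardwood cuttings, 170 mm long, ends cut square, 20 to 100 g. They are 17, 22.5 and 28 mm thick; which is which is not told: feel it with the gauge. Origin: centre of its lower end; z runs along it to the upper end. The one to gauge stands alone in the stand, the other two wait in the queue block
- clear_cup: clear plastic cup, 84 mm wide, 110 mm high, origin at the centre of its underside; leave alone
- spray_bottle: green spray bottle, 60 mm wide, 185 mm high, origin at the centre of its underside; leave alone
- carton: cut-down paper carton, 70 x 70 x 100 mm, origin at the centre of its underside; leave alone
- knife: closed folding knife lying flat, 95 x 18 x 12 mm, origin at the centre of its underside; leave alone
- pruner: grafting pruner lying flat, 150 x 50 x 14 mm, origin at its pivot on the table; leave alone
- tape_roll: white roll of tape lying flat, 60 mm wide, 25 mm high, origin at the centre of its underside; leave alone
Not all that is in view belongs to the job. Leave any turquoise look-alike of the cutting_c alone.

How it is judged:
On the way, in this order (a step that is already met when the one before it is completed fails the run):
1. The cutting has gone down the gauge to the ring that is too small for it (its lower end within 6 mm of the centre of that ring's top face) and is pressed on the gauge with more than 2 N (((distance between cutting_a and ring2 below 0.006 m and contact force between cutting_a and gauge above 2 N) or (distance between cutting_b and ring3 below 0.006 m and contact force between cutting_b and gauge above 2 N) or (distance between cutting_c and ring4 below 0.006 m and contact force between cutting_c and gauge above 2 N))), for 0.2 s.
2. The same cutting, still held by the gripper, stands with its lower end in the compartment of that ring, less than 15 mm above its floor (((x of cutting_a in the frame of cell_wide between -0.031 and 0.031 m and y of cutting_a in the frame of cell_wide between -0.036 and 0.036 m and z of cutting_a in the frame of cell_wide below 0.015 m and contact force between the fingers and cutting_a above 1 N) or (x of cutting_b in the frame of cell_middle between -0.031 and 0.031 m and y of cutting_b in the frame of cell_middle between -0.028 and 0.028 m and z of cutting_b in the frame of cell_middle below 0.015 m and contact force between the fingers and cutting_b above 1 N) or (x of cutting_c in the frame of cell_narrow between -0.031 and 0.031 m and y of cutting_c in the frame of cell_narrow between -0.021 and 0.021 m and z of cutting_c in the frame of cell_narrow below 0.015 m and contact force between the fingers and cutting_c above 1 N))), for 0.1 s.
At the end, for the whole second after the job is handed in: The cutting from the single block rests, released and still, in the compartment of the ring that stopped it (lower end inside its walls and less than 15 mm above its floor, tilted less than 0.8 rad); the single block is empty; the two waiting cuttings have moved less than 15 mm and still stand (((x of cutting_a in the frame of cell_wide between -0.031 and 0.031 m and y of cutting_a in the frame of cell_wide between -0.036 and 0.036 m and z of cutting_a in the frame of cell_wide below 0.015 m and angle between cutting_a's own z axis and vertical below 0.8 rad and linear speed of cutting_a below 0.02 m/s and distance of each of cutting_b, cutting_c from where it was at the start of the episode below 0.015 m and angle between each of cutting_b, cutting_c's own z axis and vertical below 0.25 rad) or (x of cutting_b in the frame of cell_middle between -0.031 and 0.031 m and y of cutting_b in the frame of cell_middle between -0.028 and 0.028 m and z of cutting_b in the frame of cell_middle below 0.015 m and angle between cutting_b's own z axis and vertical below 0.8 rad and linear speed of cutting_b below 0.02 m/s and distance of each of cutting_a, cutting_c from where it was at the start of the episode below 0.015 m and angle between each of cutting_a, cutting_c's own z axis and vertical below 0.25 rad) or (x of cutting_c in the frame of cell_narrow between -0.031 and 0.031 m and y of cutting_c in the frame of cell_narrow between -0.021 and 0.021 m and z of cutting_c in the frame of cell_narrow below 0.015 m and angle between cutting_c's own z axis and vertical below 0.8 rad and linear speed of cutting_c below 0.02 m/s and distance of each of cutting_a, cutting_b from where it was at the start of the episode below 0.015 m and angle between each of cutting_a, cutting_b's own z axis and vertical below 0.25 rad)) and horizontal distance between each of cutting_a, cutting_b, cutting_c and stand above 0.05 m); the robot touches nothing.
It fails at once if The gauge is loaded with more than 25 N (contact force between gauge and anything else above 25 N).
It fails at once if A bystander is moved by more than 30 mm (distance of any of clear_cup, spray_bottle, carton, knife, pruner, tape_roll from where it was at the start of the episode above 0.03 m).
It also fails if it takes over 64 s, if anything falls off the work surface, if the arm or the gripper's body presses on something with over 40 N, if the wrist force passes 120 N, or if a joint passes its speed limit or range.

## Robot

A 6-joint arm with a two-finger parallel gripper is mounted at the origin on the work surface. World frame = base frame: x ahead of the robot, y to its left, z up, the work surface at z = 0. Lengths are in m, angles in rad, forces in N, time in s.
With the tool pointing down it reaches from about 0.35 to 0.875 m from the base axis. Payload 4.2 kg.
Tool frame: the origin (TCP) lies at the very end of the fingers, on their centre line; the grasp point (between the pads) lies env.hold_point_z behind it (env.hold_point_z is the distance from the TCP to the grasp point, in m); z points along the fingers, y is the line along which they close (so a half turn about z gives the same grasp; the last joint's range is limited). The gripper opens to 85 mm and grips with 20 to 120 N. Pads are 22 mm wide; open, the fingers measure 114 mm over their backs; the gripper's body (76 mm by 85 mm) begins 54 mm behind the grasp point. The pads swing forward as they close: fully open they stand 13 mm farther back than shut.
Start: joints at [-0.902, 0.385, 0.008, 0, -1.194, -0.259], TCP at [0.249, -0.573, 0.231] pointing down, gripper open.
Joint ranges: [-3.14, 3.14], [-1.21, 2.06], [-1.07, 1.41], [-3.16, 2.05], [-2.99, -0.16], [-3.1, 3.1]. Speed limits (rad/s): [2.79, 2.79, 3.14, 3.14, 3.14, 3.14].

## Interface

Orientations are given as a unit quaternion [w, x, y, z].
In Python, from rig import env gives the robot as it stands. The module is installed in compiled form; this text tells all that it offers.
- The arm moves only by the tool send_rows, never from a script. Its argument "rows" is a list that holds one entry, the list of rows, each a list of 7 numbers: the shift along the tool's x, y, z in units of 0.1 m (1.0 is 0.1 m), then the turn, a rotation vector about the tool's x, y, z in units of pi/2 rad (1.0 is pi/2 rad), then the opening, from -1 (shut) to 1 (fully open). A call has 1 to 12 rows; each row is the pose to reach, as a shift and turn from the pose commanded when the call began, along the tool's axes at that moment; what a row does not reach only later rows make up. A row lasts 1/10 s, in which the tool goes at most 50 mm and 8.59 degrees, less where a joint would pass 70% of its speed; a pose out of reach is approached as far as the arm can. A call with a number of a shift or a turn outside -1 to 1 is refused whole. A call with a gripper value outside its range is refused whole. The fingers move at their own pace and stop on an object; the grip force is fixed at half the most. Time passes only in rows, so rows that repeat a pose let the fingers close. It gives the time, the measured TCP pose, the force, the opening and the grip force at its end, in the units of the state.
- env.observe(): the state, without advancing time (a new reading comes with each control period).
- env.camera(name): name is "scene" or "top" or "wrist"; returns a dict with "pixels" (400x640x3 uint8, blue, green, red), "range_z" (400x640 float32, m along the optical axis (not along the pixel's ray), 0 where there is no reading), "fovy" (degrees; the focal length in pixels is half the picture's height over the tangent of half this angle, whatever the lens; pixels are square), "cx", "cy" (the principal point, pixels), "camera_from_world" (4x4, takes a point from world to camera coordinates). Camera axes: x right, y down, z forward; pixel columns grow to the right and rows downward; lengths in m; the calibration is good to about 2 mm. A picture is of the moment at which its call begins.
- env.close_job(): hands the job in; it is judged then, once.
Trained networks look in a picture, given as the dict that the camera call returned (one of the last four; its "shot" number tells which), for a name from the list of things; names that differ only in an ending like _2 or _b are one class to them, and where a whole thing is asked for, a point or a joint stands for the part that bears it (a point fixed in the world has none). Each returns a list of dicts, best first, with "conf" (0 to 1); they miss things now and then, are a little off and sometimes report something else, mostly with a low value. They report only what shows in the picture. A call takes as long as a camera call. They do not tell look-alikes from the thing itself.
- env.spot_in(target, picture): "centre" ([x, y, z] in m, in world coordinates, good to about 4 mm: the middle of the surface that is visible of it).
The state is a dict: "clock": time; "joint_pos": joint angles; "joint_vel": joint speeds; "joint_efforts": joint torques, N m; "position": TCP position; "ee_rot": TCP orientation; "ft_force": force on the tool from outside, world axes, zero at the start; "wrist_torque": the same for the moment, N m; "width": opening from 0.0 (shut) to 1.0 (fully open); "grasp_force": force on a finger pad.
Only numpy, scipy, OpenCV 4.12 (cv2) and the standard library are available. Lean on these libraries where they do the work, as an engineer would, in place of code of your own. Each camera call takes 0.05 s, during which the arm holds its last target. There are 200 camera calls.

## Working session

There is one attempt and no reset: what is moved stays moved. The work goes in short steps, Python scripts to look and compute and a tool call to move; the robot and the scene stay as the last step left them, time stands still between calls to the robot, and variables do not carry over. Pictures are saved under pics/ and viewed, at most 10 in all, crops included, and the job is handed in when it is done.

Besides the shell and the picture viewer there is one more tool, called after ">>>" as name([rows], argument=value, ...), one row to a line, values as JSON. send_rows: Moves the arm, as the interface text tells. Shifts and turns lie within -1 to 1; 1 stands for 0.1 m of shift or pi/2 rad of turn. Its arguments: {"type":"object","properties":{"rows":{"type":"array","items":{"type":"array","items":{"type":"array","items":{"type":"number","minimum":-1,"maximum":1}}}}},"required":["rows"]}

```bash
mkdir -p pics
python3 - <<'E'
from rig import env
import cv2,numpy as np,pickle
s=env.observe();print(s,env.hold_point_z)
for n in ("top","scene"):
    p=env.camera(n);cv2.imwrite(f"pics/{n}0.png",p["pixels"]);pickle.dump(p,open(n+"0.pkl","wb"))
    print(n,p["fovy"],p["cx"],p["cy"],p["camera_from_world"].round(3).tolist())
    for t in ("gauge","stand","queue","caddy","cutting_a","carton","spray_bottle","clear_cup"):
        print(t,[(np.round(d["centre"],3).tolist(),round(d["conf"],2)) for d in env.spot_in(t,p)])
E
```

```text
{'clock': 0.0, 'joint_pos': array([-9.02385860e-01,  3.85545486e-01,  6.60355687e-03, -4.69081231e-04,
       -1.19396413e+00, -2.58582917e-01]), 'joint_vel': array([-0.00160422,  0.0010205 ,  0.00110043,  0.00105051, -0.00016095,
       -0.00112198]), 'joint_efforts': array([-1.97499816e-03, -3.92285478e+01,  1.88401312e+01,  4.18624431e+00,
       -4.63342745e-03, -1.87911502e-05]), 'position': array([ 0.24880096, -0.57271027,  0.23022397]), 'ee_rot': array([-2.76614128e-04, -2.03397895e-01,  9.79095570e-01,  1.04103118e-03]), 'ft_force': array([ 0.05596425,  0.38709443, -0.00070444]), 'wrist_torque': array([-0.07290413,  0.02748047, -0.01023976]), 'grasp_force': 0.0, 'width': 1.0049647180192944} 0.0187
top 52.9640617917399 322.89798678683877 203.9285834141635 [[-0.018, -1.0, 0.003, 0.025], [-0.991, 0.018, -0.132, 0.581], [0.132, -0.005, -0.991, 0.983], [0.0, 0.0, 0.0, 1.0]]
gauge []
stand [([0.574, 0.168, 0.03], 0.63), ([0.726, -0.165, 0.026], 0.22)]
queue [([0.479, 0.313, 0.029], 0.87)]
caddy [([0.551, -0.278, 0.031], 0.76)]
cutting_a [([0.45, 0.321, 0.153], 0.93), ([0.606, 0.264
[... 277 characters left out ...]
)]
clear_cup [([0.778, -0.07, 0.053], 0.59), ([0.785, 0.108, 0.051], 0.5)]
scene 46.30022267316651 315.6296614338102 202.47903133255647 [[-0.242, 0.97, 0.014, 0.155], [0.786, 0.205, -0.583, -0.382], [-0.568, -0.13, -0.812, 1.619], [0.0, 0.0, 0.0, 1.0]]
gauge [([0.602, 0.018, 0.036], 0.84)]
stand [([0.589, 0.175, 0.029], 0.68)]
queue [([0.505, 0.319, 0.028], 0.56)]
caddy [([0.553, -0.268, 0.051], 0.81)]
cutting_a [([0.459, 0.321, 0.148], 0.82), ([0.528, 0.318, 0.119], 0.81), ([0.463, 0.166, 0.098], 0.76), ([0.616, 0.273, 0.108], 0.66), ([0.583, 0.174, 0.114], 0.65), ([0.674, 0.096, 0.106], 0.48)]
carton [([0.755, 0.101, 0.053], 0.78)]
spray_bottle []
clear_cup [([0.745, -0.071, 0.064], 0.71)]
```

View pics/top0.png

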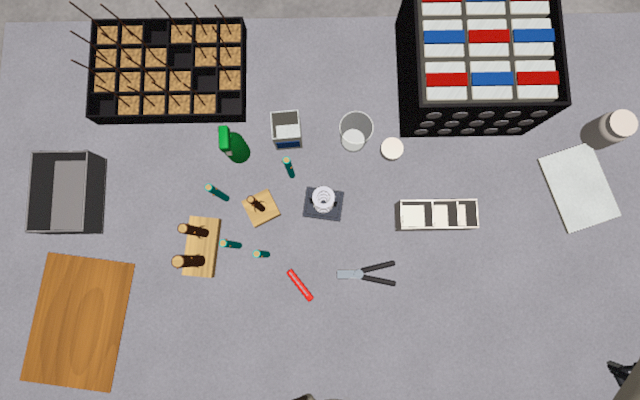

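View pics/scene0.png

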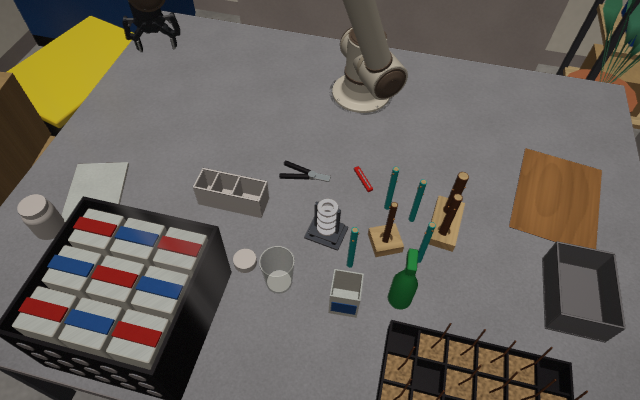

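The single block is at top-view pixel (260,207), and the bark-brown cutting in it has its tip at about (252,202). The two waiting cuttings are in the queue block at (185,262) and (185,229). The turquoise look-alikes are at (217,191), (289,167), (231,244) and (262,254). The gauge is at (323,202) and the caddy at (440,214), with its wide cell on the left. The brown one in the single block fits the description, so I'll confirm it in an enlarged crop and refine the geometry.

```bash
cat > h.py <<'E'
import numpy as np,cv2,pickle
def cloud(p):
    z=p["range_z"];f=z.shape[0]/2/np.tan(np.radians(p["fovy"])/2)
    v,u=np.mgrid[:z.shape[0],:z.shape[1]]
    c=np.stack([(u-p["cx"])/f*z,(v-p["cy"])/f*z,z,np.ones_like(z)],-1)
    return (c@np.linalg.inv(p["camera_from_world"]).T)[...,:3]
def box(w,x0,x1,y0,y1,z0,z1):
    return (w[...,0]>x0)&(w[...,0]<x1)&(w[...,1]>y0)&(w[...,1]<y1)&(w[...,2]>z0)&(w[...,2]<z1)
def circ(P):
    A=np.c_[2*P[:,:2],np.ones(len(P))];s=np.linalg.lstsq(A,(P[:,:2]**2).sum(1),rcond=None)[0]
    return s[:2],np.sqrt(s[2]+s[0]**2+s[1]**2)
E
python3 - <<'E'
from h import *
for n in("top","scene"):
    p=pickle.load(open(n+"0.pkl","rb"));w=cloud(p)
    print(n,"table z",np.median(w[330:360,150:280,2]) if n=="top" else np.median(w[100:150,250:300,2]))
    q=w[box(w,.52,.64,.12,.22,.168,.195)];print("cut top",len(q),q.mean(0).round(4),np.ptp(q,axis=0).round(4))
    for zc in(.06,.09,.12,.15):
        q=w[box(w,.52,.64,.12,.22,zc-.015,zc+.015)];print(" side",zc,len(q),q.mean(0).round(4))
    q=w[box(w,.52,.64,-.05,.06,.118,.135)];print("ring",len(q),q.mean(0).round(4),circ(q),cv2.minAreaRect(q[:,:2].astype(np.float32)),q[:,2].max(), cv2.minEnclosingCircle(q[:,:2].astype(np.float32)))
    q=w[box(w,.48,.62,-.42,-.15,.072,.088)];print("caddy",len(q),cv2.minAreaRect(q[:,:2].astype(np.float32)),np.median(q[:,2]))
    q=w[box(w,.5,.66,.1,.25,.024,.034)];print("stand",len(q),cv2.minAreaRect(q[:,:2].astype(np.float32)))
    for y in ((0.663,.099),(.481,.232),(.46,.161),(.606,.264)):
        q=w[box(w,y[0]-.03,y[0]+.03,y[1]-.03,y[1]+.03,.1,.25)];print("blue",y,q[:,2].max() if len(q) else 0)
    if n=="top": c=cv2.resize(p["pixels"][160:280,160:360],None,fx=4,fy=4,interpolation=cv2.INTER_CUBIC);cv2.imwrite("pics/crop.png",c)
E
```

```text
top table z 0.0006945817453885006
cut top 55 [0.5777 0.174  0.1781] [0.0155 0.0184 0.0138]
 side 0.06 16 [0.5735 0.1703 0.0599]
 side 0.09 17 [0.574  0.1696 0.0917]
 side 0.12 17 [0.5741 0.1696 0.1207]
 side 0.15 24 [0.5731 0.1706 0.151 ]
ring 329 [0.587  0.0143 0.1255] (array([0.58716978, 0.01452965]), np.float64(0.022629047720174936)) ((0.5881902575492859, 0.014627624303102493), (0.054479219019412994, 0.05408050864934921), 35.89075469970703) 0.13006443404277857 ((0.5857232809066772, 0.015040515922009945), 0.03407585993409157)
caddy 667 ((0.5489198565483093, -0.2669164538383484), (0.19129438698291779, 0.07225564867258072), 89.96537017822266) 0.08020093033611042
stand 653 ((0.5936428904533386, 0.14616438746452332), (0.07615624368190765, 0.14156721532344818), 26.885774612426758)
blue (0.663, 0.099) 0.17311170494878747
blue (0.481, 0.232) 0.17406819350959146
blue (0.46, 0.161) 0.1740468409609991
blue (0.606, 0.264) 0.17511177017094437
scene table z -0.0009657838747797465
cut top 50 [0.5802 0.1752 0.1756] [0.0166 0.016  0.0122]
 side 0.06 39 [0.5844 0.175  0.0606]
 side 0.09 43 [0.5849 0.1751 0.0905]
 side 0.12 48 [0.5843 0.1752 0.1194]
 side 0.15 51 [0.5841 0.1749 0.1493]
ring 259 [0.5895 0.0151 0.1239] (array([0.58952301, 0.01512023]), np.float64(0.02272402028956777)) ((0.5895354747772217, 0.01520104892551899), (0.05508650839328766, 0.05171956494450569), 38.355560302734375) 0.13075096067373626 ((0.5884940028190613, 0.01559060625731945), 0.03372816741466522)
caddy 564 ((0.5491494536399841, -0.2661437392234802), (0.07848288863897324, 0.19131003320217133), 0.2771078646183014) 0.077878804973189
stand 565 ((0.5789347887039185, 0.1755894273519516), (0.0783456563949585, 0.0767056941986084), 26.88465690612793)
blue (0.663, 0.099) 0.17365593503147658
blue (0.481, 0.232) 0.1725294502252397
blue (0.46, 0.161) 0.17435442314654248
blue (0.606, 0.264) 0.17498043076220882
```

View pics/crop.png

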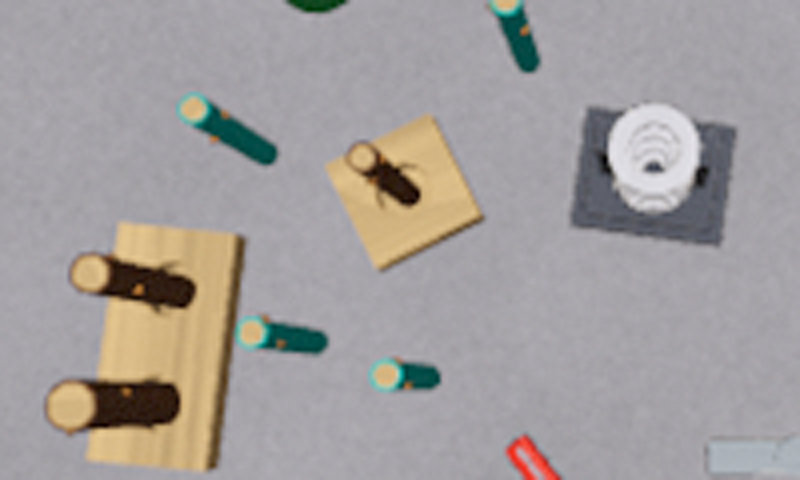

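The crop confirms it: the brown cutting in the square block is at crop (385,175). It looks like the thinnest of the three, but the gauge will decide. Next is the approach, starting with aligning the tool to the world axes.

>>> send_rows([
  [[-0.72,0.67,-0.2,0,0,0.261,1],[-0.72,0.67,-0.2,0,0,0.261,1],[-0.72,0.67,-0.2,0,0,0.261,1]],
])

```text
clock: 1.2
position: [0.2899, -0.4804, 0.2532]
ee_rot: [0.001, 0.001, 1.0, -0.001]
ft_force: [-0.0, -0.8, 0.3]
width: 0.997
grasp_force: 0.0
```

>>> send_rows([
  [[-0.45,1,0,0,0,0,1],[-0.45,1,0,0,0,0,1],[-0.45,1,0,0,0,0,1]],
])

```text
clock: 1.5
position: [0.3344, -0.3799, 0.2518]
ee_rot: [0.001, -0.002, 1.0, 0.0]
ft_force: [-0.6, -0.2, 0.6]
width: 0.998
grasp_force: 0.0
```

>>> send_rows([
  [[-0.45,1,0,0,0,0,1],[-0.45,1,0,0,0,0,1],[-0.45,1,0,0,0,0,1]],
])

```text
clock: 1.8
position: [0.3796, -0.2804, 0.2517]
ee_rot: [0.001, -0.002, 1.0, 0.0]
ft_force: [-0.5, -0.7, 0.4]
width: 0.998
grasp_force: 0.0
```

>>> send_rows([
  [[-0.45,1,0,0,0,0,1],[-0.45,1,0,0,0,0,1],[-0.45,1,0,0,0,0,1]],
])

```text
clock: 2.1
position: [0.425, -0.1807, 0.2517]
ee_rot: [0.001, -0.002, 1.0, -0.0]
ft_force: [-0.4, -0.9, 0.4]
width: 0.997
grasp_force: 0.0
```

>>> send_rows([
  [[-0.45,1,0,0,0,0,1],[-0.45,1,0,0,0,0,1],[-0.45,1,0,0,0,0,1]],
])

```text
clock: 2.4
position: [0.4703, -0.0808, 0.2514]
ee_rot: [0.001, -0.002, 1.0, 0.0]
ft_force: [-0.2, 0.6, -0.2]
width: 1.004
grasp_force: 0.0
```

>>> send_rows([
  [[-0.6,0.9,0,0,0,0,1],[-0.6,0.9,0,0,0,0,1],[-0.6,0.9,0,0,0,0,1],[-0.6,0.9,0,0,0,0,1],[-0.6,0.9,0,0,0,0,1]],
])

```text
clock: 2.9
position: [0.5279, 0.0056, 0.251]
ee_rot: [-0.001, 0.001, 1.0, -0.0]
ft_force: [-0.3, -0.1, 0.8]
width: 1.001
grasp_force: 0.0
```

Run:
```python
from rig import env
from h import *
p=env.camera("wrist");pickle.dump(p,open("w0.pkl","wb"));cv2.imwrite("pics/w0.png",p["pixels"])
print(env.observe()["position"],np.linalg.inv(p["camera_from_world"])[:3].round(3).tolist())
w=cloud(p)
q=w[box(w,.52,.64,-.05,.06,.118,.135)];print("ring",len(q))
if len(q)>5:print(q.mean(0),circ(q),cv2.minAreaRect(q[:,:2].astype(np.float32)))
q=w[box(w,.52,.64,.12,.22,.168,.195)];print("cut",len(q),q.mean(0) if len(q) else 0)
```

```text
[0.52776179 0.00541032 0.25123344] [[0.002, 0.965, 0.261, 0.462], [1.0, -0.002, -0.0, 0.006], [0.0, 0.261, -0.965, 0.394]]
ring 2414
[0.58515664 0.01508058 0.12435283] (array([0.58546428, 0.01513469]), np.float64(0.022617195990646276)) ((0.586359977722168, 0.015185639262199402), (0.05347013846039772, 0.0561053641140461), 34.203636169433594)
cut 698 [0.57564667 0.17313456 0.17620283]
```

View pics/w0.png

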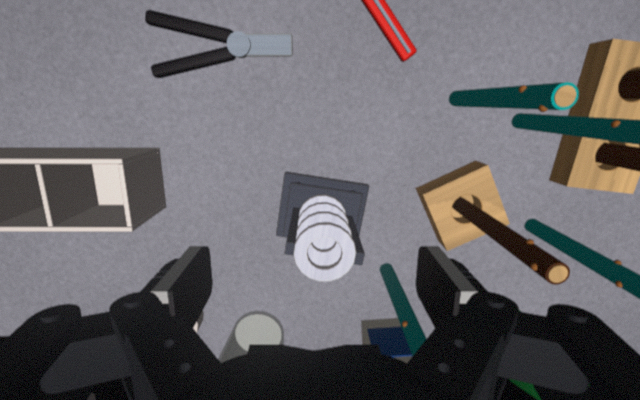

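The wrist view shows the gauge rings at (325,245), the cutting's top at (557,272) and no obstruction between the fingers. I'll move above the cutting.

>>> send_rows([
  [[-0.25,0.84,0,0,0,0,1],[-0.25,0.84,0,0,0,0,1],[-0.25,0.84,0,0,0,0,1]],
])

```text
clock: 3.25
position: [0.5542, 0.0924, 0.2513]
ee_rot: [0.0, -0.001, 1.0, 0.0]
ft_force: [-0.1, 0.3, 0.1]
width: 0.997
grasp_force: 0.0
```

>>> send_rows([
  [[-0.24,0.84,0,0,0,0,1],[-0.24,0.84,0,0,0,0,1],[-0.24,0.84,0,0,0,0,1],[-0.24,0.84,0,0,0,0,1]],
])

```text
clock: 3.65
position: [0.5772, 0.1738, 0.2512]
ee_rot: [-0.0, 0.0, 1.0, -0.0]
ft_force: [-0.3, -0.9, -0.4]
width: 0.999
grasp_force: 0.0
```

Run:
```python
from rig import env
from h import *
p=env.camera("wrist");pickle.dump(p,open("w1.pkl","wb"));cv2.imwrite("pics/w1.png",p["pixels"])
print(env.observe()["position"])
w=cloud(p)
for a,b in((.174,.195),(.14,.16),(.1,.13),(.05,.08)):
    q=w[box(w,.55,.62,.14,.21,a,b)];print("cut",a,len(q))
    if len(q)>5:print(q.mean(0),cv2.minEnclosingCircle(q[:,:2].astype(np.float32)))
```

```text
[0.57706334 0.17330673 0.25140002]
cut 0.174 533
[0.57660921 0.17559855 0.17813577] ((0.577224850654602, 0.17555205523967743), 0.008768117986619473)
cut 0.14 153
[0.56986837 0.17554132 0.14973059] ((0.574202835559845, 0.17554926872253418), 0.00835509691387415)
cut 0.1 141
[0.57025351 0.17556905 0.1156528 ] ((0.5752121210098267, 0.1756458580493927), 0.008358070626854897)
cut 0.05 87
[0.57012072 0.17560949 0.06582342] ((0.5743733644485474, 0.17583149671554565), 0.008173315785825253)
```

The top's radius is about 8.7 mm and its centre is at (0.5775, 0.1756). I'll descend and grasp.

>>> send_rows([
  [[0,0.02,0.2,0,0,0,1],[0,0.02,0.5,0,0,0,1],[0,0.02,0.8,0,0,0,1],[0,0.02,1,0,0,0,1],[0,0.02,1,0,0,0,1]],
])

```text
clock: 4.2
position: [0.5753, 0.174, 0.1486]
ee_rot: [-0.003, 0.001, 1.0, -0.002]
ft_force: [-0.8, -0.4, -0.7]
width: 0.998
grasp_force: 0.0
```

>>> send_rows([
  [[0,0,0.2,0,0,0,1],[0,0,0.2,0,0,0,1],[0,0,0.2,0,0,0,0],[0,0,0.2,0,0,0,-0.5],[0,0,0.2,0,0,0,-1],[0,0,0.2,0,0,0,-1],[0,0,0.2,0,0,0,-1],[0,0,0.2,0,0,0,-1],[0,0,0.2,0,0,0,-1],[0,0,0.2,0,0,0,-1],[0,0,0.2,0,0,0,-1],[0,0,0.2,0,0,0,-1]],
])

```text
clock: 5.4
position: [0.5779, 0.1768, 0.132]
ee_rot: [0.001, -0.0, 1.0, 0.0]
ft_force: [-0.4, -0.5, 4.6]
width: 0.184
grasp_force: 58.4
```

>>> send_rows([
  [[0,0,-0.2,0,0,0,-1],[0,0,-0.5,0,0,0,-1],[0,0,-0.8,0,0,0,-1],[0,0,-1,0,0,0,-1],[0,0,-1,0,0,0,-1]],
])

```text
clock: 5.9
position: [0.5788, 0.1778, 0.234]
ee_rot: [0.003, -0.0, 1.0, 0.002]
ft_force: [1.3, 0.3, -0.7]
width: 0.179
grasp_force: 58.4
```

>>> send_rows([
  [[0,-0.2,-0.5,0,0,0,-1],[0,-0.5,-0.5,0,0,0,-1],[-0.05,-0.9,-0.5,0,0,0,-1],[-0.05,-0.9,-0.5,0,0,0,-1],[-0.05,-0.9,-0.5,0,0,0,-1]],
])

```text
clock: 6.4
position: [0.5819, 0.0862, 0.2795]
ee_rot: [-0.001, 0.001, 1.0, 0.0]
ft_force: [-0.5, -0.5, -0.8]
width: 0.18
grasp_force: 58.6
```

Run:
```python
from rig import env
from h import *
s=env.observe();print(s["position"],s["ft_force"],s["width"],s["grasp_force"])
for n in("wrist","top","scene"):
    p=env.camera(n);pickle.dump(p,open(n+"2.pkl","wb"));w=cloud(p)
    q=w[box(w,.5,.66,-.06,.06,.118,.132)];q=q[np.hypot(q[:,0]-.586,q[:,1]-.015)<.032];print(n,"ring",len(q),circ(q) if len(q)>9 else 0)
    for a in np.arange(.14,.26,.015):
        q=w[box(w,.55,.62,.06,.11,a,a+.015)]
        if len(q)>4:print(a.round(3),len(q),np.median(q,axis=0).round(4),q.min(0).round(4),q.max(0).round(4))
p=pickle.load(open("wrist2.pkl","rb"));cv2.imwrite("pics/w2.png",p["pixels"])
```

```text
[0.58191194 0.08619822 0.27950575] [-0.51572447 -0.49309658 -0.84671746] 0.18021772411813314 58.619266748428345
wrist ring 2172 (array([0.5858715, 0.0155311]), np.float64(0.022181115696550742))
0.155 81 [0.5737 0.0856 0.1626] [0.5723 0.0778 0.1552] [0.5794 0.0943 0.1699]
0.17 105 [0.5736 0.0864 0.1777] [0.5723 0.0781 0.1702] [0.5793 0.0945 0.1849]
0.185 121 [0.5737 0.0864 0.1929] [0.5724 0.0779 0.185 ] [0.5792 0.0941 0.1999]
0.2 143 [0.5739 0.0864 0.208 ] [0.5725 0.078  0.2   ] [0.5799 0.0947 0.2149]
0.215 174 [0.5738 0.0864 0.2226] [0.5724 0.0781 0.215 ] [0.5794 0.0945 0.2299]
0.23 224 [0.5739 0.0864 0.238 ] [0.5727 0.0781 0.23  ] [0.58   0.0947 0.245 ]
0.245 279 [0.574  0.0864 0.253 ] [0.5728 0.0782 0.2451] [0.5798 0.0947 0.26  ]
top ring 314 (array([0.58725729, 0.01478638]), np.float64(0.02222043612556152))
0.155 6 [0.575  0.0823 0.1649] [0.5735 0.0785 0.159 ] [0.5786 0.0897 0.1698]
0.17 9 [0.5758 0.0805 0.1768] [0.5734 0.0777 0.1737] [0.5846 0.091  0.1819]
0.185 8 [0.575  0.0835 0.1914] [0.5735 0.0787 0.1851] [0.5787 0.0927 0.1983]
0.2 10 [0.5753 0.0813 0.2048] [0.5736 0.0779 0.2006] [0.5842 0.0903 0.2138]
0.215 11 [0.5746 0.0838 0.2215] [0.5737 0.0785 0.2156] [0.5802 0.0917 0.2299]
0.23 5 [0.5743 0.0837 0.2397] [0.5731 0.0798 0.2337] [0.5765 0.0879 0.2423]
scene ring 246 (array([0.589304  , 0.01487397]), np.float64(0.02232412217064846))
0.155 23 [0.589  0.0886 0.1621] [0.5828 0.0799 0.155 ] [0.5927 0.0952 0.1697]
0.17 27 [0.5888 0.0873 0.1783] [0.5812 0.0788 0.17  ] [0.5921 0.0952 0.1849]
0.185 26 [0.5888 0.0882 0.1923] [0.5851 0.08   0.1856] [0.5924 0.0952 0.1999]
0.2 26 [0.589  0.0868 0.2061] [0.5812 0.0789 0.2003] [0.5916 0.0953 0.2136]
0.215 32 [0.5895 0.0882 0.2228] [0.5858 0.0797 0.2152] [0.5932 0.0949 0.2299]
0.23 29 [0.5888 0.0872 0.2377] [0.5836 0.0789 0.2307] [0.594  0.0956 0.245 ]
0.245 31 [0.5895 0.0878 0.2523] [0.5826 0.0789 0.2456] [0.592  0.0957 0.2598]
```

View pics/w2.png

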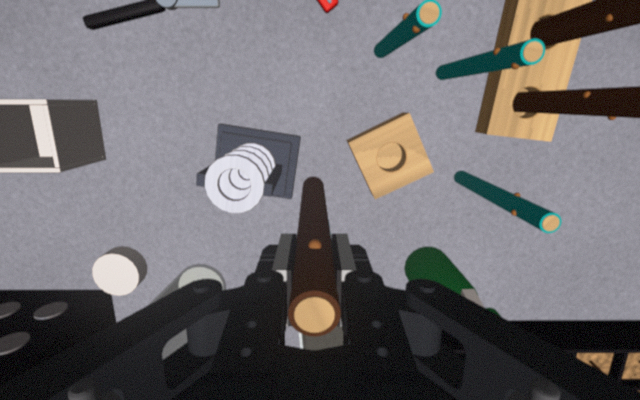

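The cutting hangs upright in the grip at (313,250), the stand is empty at (390,155) and the rings are at (237,185). I'll refine the ring centre from the wrist pictures, using top-face points only.

Run:
```python
from h import *
from scipy.optimize import least_squares
for n in("w0","w1","wrist2","top0","top2","scene0"):
    w=cloud(pickle.load(open(n+".pkl","rb")))
    q=w[box(w,.54,.63,-.03,.06,.118,.132)];m=np.median(q[:,2]);r=[]
    for t in(.0015,.003):
        k=q[(abs(q[:,2]-m)<t)];h=cv2.convexHull(k[:,:2].astype(np.float32)).reshape(-1,2)
        f=least_squares(lambda s:np.hypot(h[:,0]-s[0],h[:,1]-s[1])-s[2],[.586,.015,.027],loss="soft_l1",f_scale=.0003).x
        r.append((len(k),f.round(4).tolist()))
    print(n,m.round(4),r)
```

```text
w0 0.1246 [(2127, [0.5866, 0.0155, 0.0267]), (2273, [0.5865, 0.0152, 0.0268])]
w1 0.1245 [(2421, [0.5866, 0.0161, 0.027]), (2650, [0.5867, 0.0163, 0.0271])]
wrist2 0.1247 [(1997, [0.5865, 0.0152, 0.0269]), (2151, [0.5868, 0.0158, 0.0272])]
top0 0.1256 [(224, [0.5873, 0.0142, 0.0265]), (295, [0.5871, 0.0143, 0.0265])]
top2 0.1255 [(192, [0.5875, 0.0151, 0.0264]), (295, [0.5873, 0.0142, 0.0266])]
scene0 0.1241 [(142, [0.5885, 0.0152, 0.0268]), (215, [0.5887, 0.0155, 0.0279])]
```

>>> send_rows([
  [[-0.02,-0.3,0,0,0,0,-1],[-0.055,-0.6,0,0,0,0,-1],[-0.055,-0.71,0,0,0,0,-1],[-0.055,-0.71,0,0,0,0,-1],[-0.055,-0.71,0,0,0,0,-1]],
])

```text
clock: 7.05
position: [0.5879, 0.0167, 0.281]
ee_rot: [-0.0, -0.0, 1.0, 0.0]
ft_force: [-0.5, -0.0, -0.4]
width: 0.186
grasp_force: 58.7
```

```bash
cat > look.py <<'E'
from rig import env
from h import *
from scipy.optimize import least_squares
s=env.observe();print(s["position"],s["ft_force"],s["clock"])
p=env.camera("wrist");pickle.dump(p,open("w3.pkl","wb"));cv2.imwrite("pics/w3.png",p["pixels"]);w=cloud(p)
q=w[box(w,.54,.63,-.03,.06,.118,.132)];m=np.median(q[:,2]);k=q[abs(q[:,2]-m)<.002]
h=cv2.convexHull(k[:,:2].astype(np.float32)).reshape(-1,2)
print(m,least_squares(lambda s:np.hypot(h[:,0]-s[0],h[:,1]-s[1])-s[2],[.586,.015,.027],loss="soft_l1",f_scale=.0003).x)
for a in(.135,.16,.18,.2,.22,.24):
    q=w[box(w,.565,.605,-.005,.035,a,a+.02)]
    if len(q)>20:print(a,len(q),least_squares(lambda s:np.hypot(q[:,0]-s[0],q[:,1]-s[1])-.0085,[.587,.015],loss="soft_l1",f_scale=.0003).x.round(4),q.min(0).round(4),q.max(0).round(4))
E
python3 look.py
```

```text
[0.58794444 0.01673403 0.28103279] [-0.46872497 -0.01550147 -0.37247113] 7.05
0.12476181285381688 [0.59298288 0.01431248 0.03273776]
0.16 125 [0.5874 0.0167] [0.5787 0.0085 0.1602] [0.5856 0.025  0.1799]
0.18 148 [0.5875 0.0168] [0.5787 0.0084 0.1804] [0.5859 0.0249 0.1999]
0.2 202 [0.5875 0.0168] [0.5788 0.0086 0.2   ] [0.5859 0.0252 0.2198]
0.22 258 [0.5876 0.0169] [0.5788 0.0087 0.2201] [0.5859 0.0252 0.2399]
0.24 339 [0.5876 0.017 ] [0.5787 0.0087 0.2401] [0.5857 0.0252 0.2599]
```

View pics/w3.png

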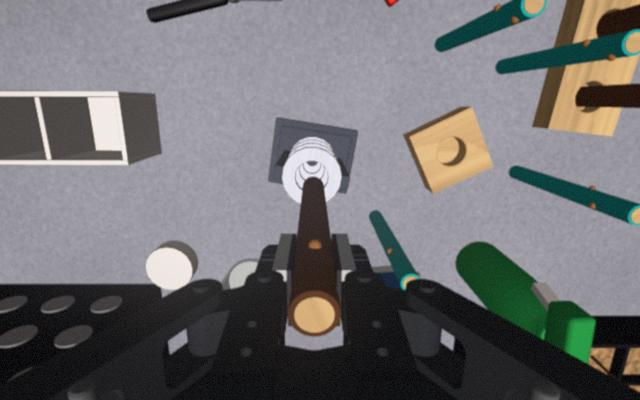

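The cutting is at about (.5875,.0168) and the ring axis at about (.5867,.0155), so I'll correct for that and lower through rings 1 and 2.

>>> send_rows([
  [[0.008,-0.013,0,0,0,0,-1],[0.008,-0.013,0.15,0,0,0,-1],[0.008,-0.013,0.3,0,0,0,-1],[0.008,-0.013,0.45,0,0,0,-1],[0.008,-0.013,0.55,0,0,0,-1],[0.008,-0.013,0.55,0,0,0,-1]],
])

```text
clock: 7.7
position: [0.5863, 0.0149, 0.2247]
ee_rot: [-0.002, -0.0, 1.0, -0.0]
ft_force: [-0.9, -1.0, -0.5]
width: 0.184
grasp_force: 58.7
```

>>> send_rows([
  [[0,0,0.1,0,0,0,-1],[0,0,0.2,0,0,0,-1],[0,0,0.26,0,0,0,-1],[0,0,0.26,0,0,0,-1],[0,0,0.26,0,0,0,-1],[0,0,0.26,0,0,0,-1]],
])

```text
clock: 8.3
position: [0.5875, 0.0146, 0.2008]
ee_rot: [0.0, 0.0, 1.0, 0.0]
ft_force: [0.5, -0.7, -0.5]
width: 0.185
grasp_force: 58.7
```

```bash
python3 look.py; python3 -c "
import cv2;i=cv2.imread('pics/w3.png')[90:250,220:420];cv2.imwrite('pics/c3.png',cv2.resize(i,None,fx=4,fy=3.7,interpolation=cv2.INTER_CUBIC))"
```

```text
[0.58749343 0.01455318 0.20078196] [ 0.52737845 -0.72441785 -0.53189843] 8.3
0.12478991337936024 [0.58729864 0.0155996  0.02743709]
0.135 244 [0.5871 0.0147] [0.5781 0.0065 0.135 ] [0.5853 0.023  0.1549]
0.16 350 [0.5872 0.0148] [0.5783 0.0065 0.1602] [0.5854 0.0231 0.1799]
0.18 480 [0.5872 0.0149] [0.5783 0.0067 0.18  ] [0.5857 0.0232 0.2   ]
0.2 1557 [0.5856 0.015 ] [ 0.5756 -0.005   0.2001] [0.5844 0.0349 0.22  ]
0.22 2766 [0.5861 0.015 ] [ 0.5752 -0.005   0.22  ] [0.5984 0.035  0.24  ]
0.24 5055 [0.5794 0.0149] [ 0.5729 -0.005   0.24  ] [0.5969 0.035  0.2599]
```

View pics/c3.png

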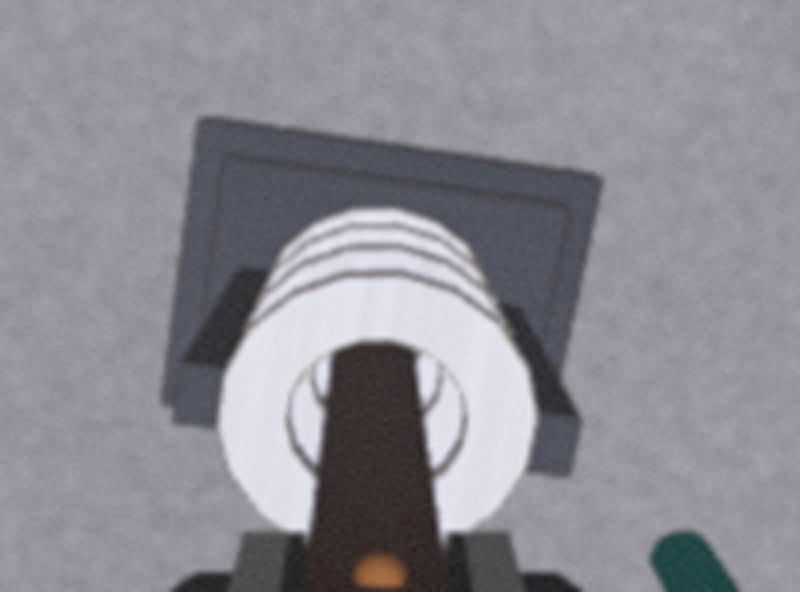

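The cutting is centred in ring 1 to within about 0.5 mm. I'll nudge it +0.5 mm in y and feel for ring 3, where a 4 mm overtravel is at most 16 N.

>>> send_rows([
  [[0,0.005,0.05,0,0,0,-1],[0,0.005,0.1,0,0,0,-1],[0,0.005,0.12,0,0,0,-1],[0,0.005,0.14,0,0,0,-1],[0,0.005,0.15,0,0,0,-1],[0,0.005,0.15,0,0,0,-1],[0,0.005,0.15,0,0,0,-1]],
])

```text
clock: 9.05
position: [0.5873, 0.0151, 0.1854]
ee_rot: [0.0, 0.0, 1.0, -0.0]
ft_force: [-0.6, -0.3, -0.5]
width: 0.185
grasp_force: 58.7
```

>>> send_rows([
  [[0,0,0.01,0,0,0,-1],[0,0,0.02,0,0,0,-1],[0,0,0.03,0,0,0,-1],[0,0,0.03,0,0,0,-1],[0,0,0.03,0,0,0,-1]],
])

```text
clock: 9.55
position: [0.5872, 0.0151, 0.1823]
ee_rot: [-0.0, 0.0, 1.0, -0.0]
ft_force: [1.0, -0.1, 0.6]
width: 0.182
grasp_force: 58.7
```

There's no contact 7 mm below ring 3's face, so the cutting has entered ring 3. I'll continue to ring 4.

>>> send_rows([
  [[0,0,0.05,0,0,0,-1],[0,0,0.1,0,0,0,-1],[0,0,0.15,0,0,0,-1],[0,0,0.18,0,0,0,-1],[0,0,0.18,0,0,0,-1],[0,0,0.18,0,0,0,-1]],
])

```text
clock: 10.15
position: [0.5872, 0.015, 0.1642]
ee_rot: [-0.0, 0.0, 1.0, -0.0]
ft_force: [-0.0, 0.3, 0.5]
width: 0.18
grasp_force: 58.7
```

>>> send_rows([
  [[0,0,0.02,0,0,0,-1],[0,0,0.04,0,0,0,-1],[0,0,0.06,0,0,0,-1],[0,0,0.06,0,0,0,-1],[0,0,0.06,0,0,0,-1],[0,0,0.06,0,0,0,-1]],
])

```text
clock: 10.75
position: [0.5873, 0.0151, 0.1586]
ee_rot: [0.0, 0.0, 1.0, 0.0]
ft_force: [-0.3, 0.3, 1.0]
width: 0.181
grasp_force: 58.9
```

>>> send_rows([
  [[0,0,0.01,0,0,0,-1],[0,0,0.02,0,0,0,-1],[0,0,0.02,0,0,0,-1],[0,0,0.02,0,0,0,-1],[0,0,0.02,0,0,0,-1],[0,0,0.02,0,0,0,-1]],
])

```text
clock: 11.35
position: [0.5876, 0.015, 0.1574]
ee_rot: [0.001, -0.0, 1.0, -0.0]
ft_force: [-1.6, -0.0, 5.9]
width: 0.182
grasp_force: 59.3
```

>>> send_rows([
  [[0,0,0.005,0,0,0,-1],[0,0,0.005,0,0,0,-1],[0,0,0.005,0,0,0,-1],[0,0,0.005,0,0,0,-1]],
])

```text
clock: 11.75
position: [0.5877, 0.0151, 0.1571]
ee_rot: [0.001, -0.0, 1.0, -0.0]
ft_force: [-1.4, 0.8, 7.3]
width: 0.185
grasp_force: 59.4
```

It stopped on ring 4 (7 N at the expected depth), so this is the 17 mm cutting and it goes in the narrow compartment. I'll draw it out.

>>> send_rows([
  [[0,0,-0.1,0,0,0,-1],[0,0,-0.25,0,0,0,-1],[0,0,-0.4,0,0,0,-1],[0,0,-0.6,0,0,0,-1],[0,0,-0.75,0,0,0,-1],[0,0,-0.75,0,0,0,-1]],
])

```text
clock: 12.35
position: [0.5883, 0.0152, 0.2332]
ee_rot: [0.002, 0.0, 1.0, 0.0]
ft_force: [-0.3, 0.2, -0.2]
width: 0.183
grasp_force: 58.8
```

>>> send_rows([
  [[0,0,-0.2,0,0,0,-1],[0,0,-0.4,0,0,0,-1],[0,0,-0.6,0,0,0,-1],[0,0,-0.6,0,0,0,-1],[0,0,-0.6,0,0,0,-1]],
])

```text
clock: 12.85
position: [0.5866, 0.0152, 0.2896]
ee_rot: [-0.001, 0.0, 1.0, 0.0]
ft_force: [-0.7, 0.4, -0.7]
width: 0.184
grasp_force: 58.8
```

>>> send_rows([
  [[0,-0.2,0,0,0,0,-1],[0.1,-0.5,0,0,0,0,-1],[0.15,-0.9,0,0,0,0,-1],[0.15,-0.9,0,0,0,0,-1]],
])

```text
clock: 13.25
position: [0.5704, -0.078, 0.2887]
ee_rot: [-0.002, 0.002, 1.0, -0.0]
ft_force: [0.5, -0.3, -1.1]
width: 0.182
grasp_force: 58.8
```

>>> send_rows([
  [[0.05,-0.4,0,0,0,0,-1],[0.15,-0.9,0,0,0,0,-1],[0.15,-0.9,0,0,0,0,-1],[0.15,-0.9,0,0,0,0,-1]],
])

```text
clock: 13.65
position: [0.5563, -0.1656, 0.289]
ee_rot: [-0.001, 0.001, 1.0, 0.0]
ft_force: [-0.4, 0.4, 0.0]
width: 0.188
grasp_force: 58.8
```

>>> send_rows([
  [[0.05,-0.4,0,0,0,0,-1],[0.09,-0.8,0,0,0,0,-1],[0.09,-0.9,0,0,0,0,-1],[0.09,-0.9,0,0,0,0,-1]],
])

```text
clock: 14.05
position: [0.5481, -0.2549, 0.2895]
ee_rot: [-0.001, 0.001, 1.0, 0.0]
ft_force: [0.4, 0.4, -1.4]
width: 0.186
grasp_force: 58.9
```

>>> send_rows([
  [[0,-0.4,0,0,0,0,-1],[0,-0.7,0,0,0,0,-1],[0,-0.8,0,0,0,0,-1],[0,-0.8,0,0,0,0,-1],[0,-0.8,0,0,0,0,-1]],
])

```text
clock: 14.55
position: [0.5485, -0.3334, 0.2906]
ee_rot: [-0.0, -0.001, 1.0, 0.0]
ft_force: [-0.9, -0.4, -0.1]
width: 0.182
grasp_force: 58.8
```

Run:
```python
from rig import env
from h import *
s=env.observe();print(s["position"],s["ft_force"],s["clock"])
p=env.camera("wrist");cv2.imwrite("pics/w4.png",p["pixels"]);w=cloud(p)
q=w[box(w,.48,.62,-.42,-.15,.072,.088)];print("caddy",len(q),cv2.minAreaRect(q[:,:2].astype(np.float32)),q.min(0),q.max(0))
x,y=s["position"][:2]
for a in(.15,.17,.19,.21,.23):
    q=w[box(w,x-.025,x+.02,y-.02,y+.02,a,a+.02)]
    if len(q)>5:print(a,len(q),q.min(0).round(4),q.max(0).round(4))
```

```text
[ 0.54846352 -0.33336213  0.29056426] [-0.89713909 -0.42059405 -0.11481921] 14.55
caddy 3360 ((0.5478286743164062, -0.266326904296875), (0.19003699719905853, 0.07255120575428009), 89.72655487060547) [ 0.51148846 -0.36128715  0.07200434] [ 0.5842396  -0.17119275  0.08264275]
0.15 21 [ 0.5393 -0.3411  0.1664] [ 0.5446 -0.326   0.17  ]
0.17 120 [ 0.5392 -0.3415  0.17  ] [ 0.5458 -0.325   0.19  ]
0.19 159 [ 0.5391 -0.3415  0.1903] [ 0.5463 -0.325   0.21  ]
0.21 194 [ 0.5391 -0.3414  0.21  ] [ 0.5463 -0.3249  0.23  ]
0.23 257 [ 0.5392 -0.3413  0.23  ] [ 0.5464 -0.3248  0.2498]
```

View pics/w4.png

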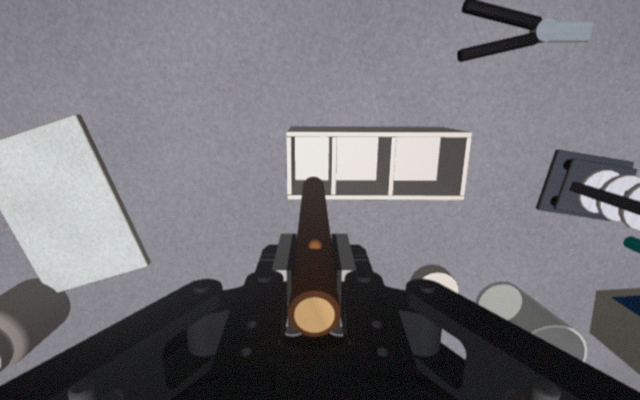

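The narrow compartment is the leftmost one at (312,160), and the cutting hangs above it, upright. I'll shift −2 mm in y and lower.

>>> send_rows([
  [[0,-0.02,0.2,0,0,0,-1],[0,-0.02,0.5,0,0,0,-1],[0,-0.02,0.8,0,0,0,-1],[0,-0.02,1,0,0,0,-1],[0,-0.02,1,0,0,0,-1]],
])

```text
clock: 15.1
position: [0.5466, -0.3346, 0.1876]
ee_rot: [-0.003, -0.001, 1.0, 0.002]
ft_force: [0.2, -0.4, -0.2]
width: 0.184
grasp_force: 58.8
```

>>> send_rows([
  [[0,0,0.2,0,0,0,-1],[0,0,0.4,0,0,0,-1],[0,0,0.52,0,0,0,-1],[0,0,0.56,0,0,0,-1],[0,0,0.57,0,0,0,-1],[0,0,0.57,0,0,0,-1],[0,0,0.57,0,0,0,-1]],
])

```text
clock: 15.8
position: [0.5487, -0.3372, 0.135]
ee_rot: [0.001, 0.0, 1.0, -0.0]
ft_force: [0.6, -0.9, -0.2]
width: 0.176
grasp_force: 58.8
```

>>> send_rows([
  [[0,0,0.01,0,0,0,-1],[0,0,0.02,0,0,0,-1],[0,0,0.03,0,0,0,-1],[0,0,0.04,0,0,0,-1],[0,0,0.04,0,0,0,-1],[0,0,0.04,0,0,0,-1],[0,0,0.04,0,0,0,-1]],
])

```text
clock: 16.5
position: [0.5482, -0.337, 0.13]
ee_rot: [0.0, 0.0, 1.0, -0.0]
ft_force: [-0.2, -0.6, 1.5]
width: 0.181
grasp_force: 59.0
```

It touches the floor at 1.5 N. I'll release gradually, then rise.

>>> send_rows([
  [[0,0,0,0,0,0,-0.55],[0,0,0,0,0,0,-0.5],[0,0,0,0,0,0,-0.4],[0,0,0,0,0,0,-0.2],[0,0,0,0,0,0,0.2],[0,0,0,0,0,0,0.6],[0,0,0,0,0,0,0.6],[0,0,0,0,0,0,0.6],[0,0,0,0,0,0,0.6]],
])

```text
clock: 17.4
position: [0.5481, -0.3369, 0.1298]
ee_rot: [0.0, 0.0, 1.0, -0.0]
ft_force: [0.5, -0.9, 0.0]
width: 0.802
grasp_force: 0.0
```

>>> send_rows([
  [[0,0,-0.1,0,0,0,0.6],[0,0,-0.3,0,0,0,0.6],[0,0,-0.6,0,0,0,0.6],[0,0,-0.9,0,0,0,0.6],[0,0,-1,0,0,0,0.6],[0,0,-1,0,0,0,0.6],[0,0,-1,0,0,0,0.6],[0,0,-1,0,0,0,0.6]],
])

```text
clock: 18.2
position: [0.5473, -0.3365, 0.2279]
ee_rot: [-0.002, 0.0, 1.0, 0.001]
ft_force: [0.5, -1.5, -0.6]
width: 0.8
grasp_force: 0.0
```

Run:
```python
from rig import env
from h import *
s=env.observe();print(s["position"],s["clock"])
p=env.camera("wrist");cv2.imwrite("pics/w5.png",p["pixels"]);w=cloud(p)
for a in(.09,.12,.15,.17):
    q=w[box(w,.51,.585,-.37,-.3,a,a+.02)];print(a,len(q),q.mean(0) if len(q) else 0,q.max(0) if len(q) else 0)
```

```text
[ 0.54729577 -0.33651511  0.22790972] 18.2
0.09 99 [ 0.54061843 -0.33707529  0.10023278] [ 0.54569698 -0.32887523  0.10982504]
0.12 123 [ 0.5411146  -0.33686195  0.12925567] [ 0.55263516 -0.3280024   0.13991341]
0.15 232 [ 0.54154698 -0.33825995  0.16093706] [ 0.55043504 -0.32888907  0.16991972]
0.17 666 [ 0.54674973 -0.33711346  0.17597042] [ 0.5561523  -0.32888385  0.17796848]
```

View pics/w5.png

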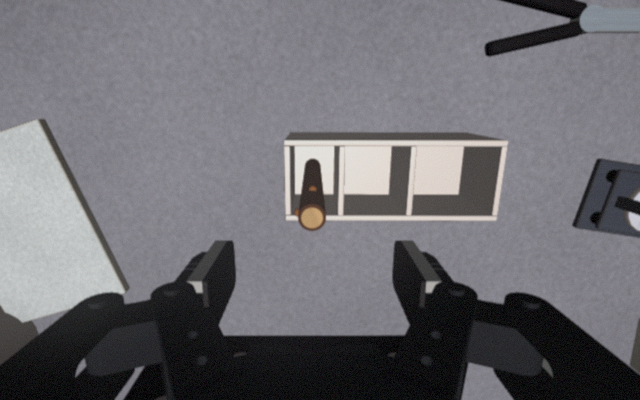

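The cutting stands released and upright in the narrow compartment at (312,195), with its top at 0.176 m, so it is on the floor. The gripper is clear, so I'm handing in.

```bash
python3 -c "
from rig import env
print(env.close_job())"
```

```text
the job is handed in; nothing more can be done
None
```

The cutting from the single block was stopped by the fourth ring (pressed at about 7 N), so it is the 17 mm one; it now stands released and upright in the narrow compartment, and the job is handed in (no verdict came back).

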